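# Return a sample carton to its place in the rack and shut the gate

### The arm

A 6-joint arm with a two-finger parallel gripper is mounted at the origin on the work surface. World frame = base frame: x ahead of the robot, y to its left, z up, the work surface at z = 0. Lengths are in m, angles in rad, forces in N, time in s.
With the tool pointing down it reaches from about 0.3 to 1 m from the base axis. Payload 5.1 kg.
Tool frame: the origin (TCP) lies on the centre line of the jaws, within the pads' length; the fingertips stand arm.tips_ahead ahead of it and the grasp point (between the pads) lies 3 mm ahead of it (arm.tips_ahead is the distance from the TCP to the fingertips, in m); y points along the fingers, x is the direction in which the jaws open and shut, and the axes are right-handed (so a half turn about y gives the same grasp; the last joint's range is limited). The gripper opens to 95 mm and grips with 3 to 60 N. Pads are 20 mm wide; open, the fingers measure 119 mm over their backs; the gripper's body (75 mm by 180 mm) begins 59 mm behind the grasp point.
Start: joints at [1.086, 0.124, 1.65, -0, 1.367, -0.083], TCP at [0.254, 0.598, 0.237] pointing down, gripper open.
Joint ranges: [-2.61, 2.61], [-1.02, 2.33], [0.03, 2.71], [-1.35, 4.49], [0.32, 2.68], [-2.91, 2.91]. Speed limits (rad/s): [2.57, 2.57, 3.14, 3.14, 3.14, 3.14].

### API

Orientations are given as a unit quaternion [w, x, y, z].
In Python, from station import arm, vision, finder gives the robot as it stands. The module is installed in compiled form; this text tells all that it offers.
- The arm moves only by the shell command python3 -m crank 'ROWS' [OPENING] [FORCE]. ROWS is JSON, a list of rows, each an object with "travel": the shift along the tool's x, y, z in m, a list of three; "roll": the turn about the tool's y in degrees. A call has exactly 5 rows; each row is the pose to reach, as a shift and turn from the pose commanded when the call began, along the tool's axes at that moment; what a row does not reach only later rows make up. A row lasts 1/8 s, in which the tool goes at most 62.5 mm and 10.7 degrees, less where a joint would pass 70% of its speed; a pose out of reach is approached as far as the arm can. A call with a gripper value outside its range is refused whole. OPENING is the opening, from -1 (shut) to 1 (fully open), so that 0 is half open, set as the call begins (- or left out, the last holds). The fingers move at their own pace and stop on an object; FORCE is the grip in N (left out, the last holds). Time passes only in rows, so rows that repeat a pose let the fingers close, or fill a call up. It gives the time, the measured TCP pose, the force and the opening at its end, in the units of the state.
- arm.sense(): the state, without advancing time (a new reading comes with each control period).
- vision.get_image(name): name is "side" or "top"; returns a dict with "color" (384x512x3 uint8, red, green, blue), "depth" (384x512 float32, m along the optical axis (not along the pixel's ray), 0 where there is no reading), "K" (3x3 intrinsics, pixels), "xyz" and "orientation" of the camera in the world. Camera axes: x right, y down, z forward; pixel columns grow to the right and rows downward; lengths in m; the calibration is good to about 2 mm. A picture is of the moment at which its call begins.
- arm.sign_off(): hands the job in, once; it reports no verdict.
Trained networks look in a picture, given as the dict that the camera call returned (one of the last four; its "shot" number tells which), for a name from the list of things; names that differ only in an ending like _2 or _b are one class to them, and where a whole thing is asked for, a point or a joint stands for the part that bears it (a point fixed in the world has none). Each returns a list of dicts, best first, with "confidence" (0 to 1); they miss things now and then, are a little off and sometimes report something else, mostly with a low value. They report only what shows in the picture. A call takes as long as a camera call. They do not tell look-alikes from the thing itself.
- finder.boxes_of(query, picture): "rect" ([left, top, width, height] in pixels, round what is visible of it).
- finder.cut_out(query, picture): "region" (384x512 bool, what is visible of it) and "rect" ([left, top, width, height] in pixels, round what is visible of it).
- finder.place_of(query, picture): "centre" ([column, row] in pixels: a listed point, or the origin of a listed thing).
The state is a dict: "time_s": time; "q": joint angles; "joint_velocities": joint speeds; "joint_torque": joint torques, N m; "tool_pos": TCP position; "ee_rot": TCP orientation; "wrist_force": force on the tool from outside, world axes, zero at the start; "torque": the same for the moment, N m; "gripper_width": finger opening in m.
Only numpy, scipy, OpenCV 4.12 (cv2) and the standard library are available. Lean on these libraries where they do the work, as an engineer would, in place of code of your own. Each camera call takes 0.05 s, during which the arm holds its last target. There are 200 camera calls.

### The job

Put the loose black sample carton back into the one empty place in the rack: slide it in upright between its neighbours, fully home so that its front is flush with theirs, leaving those where they stand. Then swing the rack's gate fully shut across the fronts, and leave the other things on the bench alone.

Things in the scene. Friction and masses are not known exactly. Their poses are not given: they have to be found in the camera images.
- carton: the loose sample carton: plain black, 100 mm long (its x axis), 36 mm wide (its y axis), 85 mm high, about 0.2 kg, edges rounded 3 mm, small blank paper labels. It stands upright on the bench in front of the rack; its two ends are alike, either may go in first. Origin: centre of its underside.
- rack: fixed grey rack, no floor (cartons stand on the bench, z = 0): back wall and end walls 65 mm high, 5 mm thick, open front. Origin: on the bench, mid-row. x points level from the open front to the back wall; the row of five places, 39 mm apart, runs along y. Back wall's inner face x = +51 mm; fronts of seated cartons at x = -50 mm; end walls' inner faces y = +-98.5 mm.
- card: the thin manila card (88 x 30 mm, look only, no obstacle) lying on the bench in the empty place of the rack. Origin: on the bench at the centre of the empty place, axes parallel to the rack's. The seated carton's origin belongs here. The gap between the two neighbours is about 42 mm: 3 mm to spare each side.
- gate (a joint): angle of the rack's aluminium gate, rad: 0 = shut (parallel to the row, across the fronts; end stop), grows as it swings out on an upright hinge, about 1.6 to 1.85 at the start, at most 2.1. It stays where it is left; about 1 N at its end moves it. It has no latch.
- gate_hinge (a point): point on the gate's hinge axis, 40 mm above the bench, at x = -62, y = +114 mm in the rack's frame. The hinge tube is 18 mm across and 60 mm high. Shut, the gate reaches from here in the direction of the rack's -y axis; fully square open (1.57) it points along the rack's -x axis.
- gate_post (a point): the gate's free end, 205 mm from the hinge axis, 60 mm above the bench: on a black upright post, 16 mm across, from 30 to 75 mm above the bench. The gate's bar itself is 10 mm thick, from 30 to 50 mm above the bench; shut, its inner face clears the fronts of seated cartons by 7 mm.
- row1: one of the four sample cartons already standing in the rack, same shape and size as the loose one, not fixed. Origin: centre of its underside.
- row2: one of the four sample cartons already standing in the rack, same shape and size as the loose one, not fixed. Origin: centre of its underside.
- row3: one of the four sample cartons already standing in the rack, same shape and size as the loose one, not fixed. Origin: centre of its underside.
- row4: one of the four sample cartons already standing in the rack, same shape and size as the loose one, not fixed. Origin: centre of its underside.
- bigbox: bystander: the large flat black box, 130 x 95 mm, 50 mm high, with a paper label on top. Origin: centre of its underside.
- bottle: bystander: the amber bottle with a red cap, 68 mm across, 125 mm tall. Origin: centre of its underside.
- beaker: bystander: the glass beaker, 76 mm across, 95 mm tall. Origin: centre of its underside.
- jar: bystander: the white jar with a black cap, 60 mm across, 70 mm tall. Origin: centre of its underside.
Mind the look-alikes: they are no part of the job. Leave any turquoise look-alike of the carton alone.

How it is judged:
By the outcome, as a careful person would: the job done as asked, in the order asked, and still so for the second after the job is handed in, with the robot touching nothing.
It also fails if it takes over 72 s, if anything falls off the work surface, if the arm or the gripper's body presses on something with over 40 N, if the wrist force passes 120 N, or if a joint passes its speed limit or range.

## Working session

There is one attempt and no reset: what is moved stays moved. The work goes in short steps, Python scripts to look and compute and a shell command to move; the robot and the scene stay as the last step left them, time stands still between calls to the robot, and variables do not carry over. Pictures are saved under pics/ and viewed, on a budget of 10 in all, crops included, one or two more only if the job needs it, and the job is handed in when it is done.

```bash
mkdir -p pics
cat > h.py <<'E'
import numpy as np,cv2
from scipy.spatial.transform import Rotation as R
from station import arm,vision,finder
def rot(q): return R.from_quat([q[1],q[2],q[3],q[0]]).as_matrix()
def cloud(p):
    K=p["K"];d=p["depth"];v,u=np.mgrid[:384,:512]
    c=np.stack([(u-K[0,2])/K[0,0]*d,(v-K[1,2])/K[1,1]*d,d],-1)
    return c@rot(p["orientation"]).T+np.array(p["xyz"])
def ray(p,uv,z):
    K=np.array(p["K"]);r=rot(p["orientation"])@np.linalg.solve(K,[uv[0],uv[1],1]);o=np.array(p["xyz"])
    return o+r*(z-o[2])/r[2]
def save(p,n): cv2.imwrite("pics/"+n,cv2.cvtColor(p["color"],cv2.COLOR_RGB2BGR))
E
python3 - <<'E'
from h import *
np.set_printoptions(precision=4,suppress=True)
print(arm.tips_ahead,arm.sense())
a=vision.get_image("top");b=vision.get_image("side")
cv2.imwrite("pics/a.png",cv2.cvtColor(np.vstack([a["color"],b["color"]]),cv2.COLOR_RGB2BGR)[:, :])
im=cv2.imread("pics/a.png");cv2.imwrite("pics/a.png",cv2.resize(np.hstack([im[:384],im[384:]]),(800,300)))
save(a,"top.png");save(b,"side.png")
for n,p in(("top",a),("side",b)):
    print(n,p["xyz"],p["orientation"])
    for q,z in(("carton",0),("card",0),("rack",0),("gate_hinge",.04),("gate_post",.06)):
        print(q,[(np.round(x["centre"]),round(x["confidence"],2),ray(p,x["centre"],z)[:2]) for x in finder.place_of(q,p)[:5]])
E
```

```text
0.022 {'time_s': 0.0, 'q': array([ 1.0864,  0.1245,  1.6517, -0.    ,  1.3675, -0.0826]), 'joint_velocities': array([ 0.0001,  0.0003, -0.0004,  0.0004, -0.0022, -0.0005]), 'joint_torque': array([  0.002 , -41.7599, -35.9938,   0.0777,   0.0492,  -0.0002]), 'tool_pos': array([0.2539, 0.5977, 0.2354]), 'ee_rot': array([-0.5894,  0.5901,  0.3895, -0.3908]), 'wrist_force': array([-0.065 , -0.075 ,  1.1854]), 'torque': array([-0.0125,  0.0384, -0.0789]), 'gripper_width': 0.09518045741182761}
top [0.4141 0.0441 0.9663] [ 0.0573 -0.7016  0.7082 -0.0534]
carton [(array([371., 235.]), 0.88, array([ 0.4547, -0.2341])), (array([332., 280.]), 0.82, array([ 0.3484, -0.1339])), (array([380., 184.]), 0.67, array([ 0.5833, -0.2623])), (array([380., 122.]), 0.64, array([ 0.746, -0.272]))]
card [(array([214., 178.]), 0.51, array([0.6035, 0.155 ])), (array([381., 125.]), 0.49, array([ 0.7385, -0.2752]))]
rack []
gate_hinge [(array([239., 223.]), 0.98, array([0.4858, 0.0896]))]
gate_post [(array([326., 235.]), 0.98, array([ 0.4548, -0.1128])), (array([100., 212.]), 0.21, array([0.5134, 0.4153]))]
side [ 0.5527 -0.8462  1.1308] [-0.3469  0.9378 -0.0133  0.0038]
carton [(array([251., 314.]), 0.78, array([ 0.575 , -0.2691])), (array([203., 299.]), 0.76, array([ 0.4539, -0.2224]))]
card [(array([256., 185.]), 0.61, array([0.6053, 0.1681]))]
rack [(array([255., 190.]), 0.95, array([0.6022, 0.1507])), (array([282., 189.]), 0.37, array([0.6851, 0.1511]))]
gate_hinge [(array([217., 199.]), 0.72, array([0.4868, 0.0828])), (array([232., 191.]), 0.19, array([0.5322, 0.1111]))]
gate_post [(array([206., 253.]), 0.75, array([ 0.4618, -0.1195]))]
```

View pics/top.png

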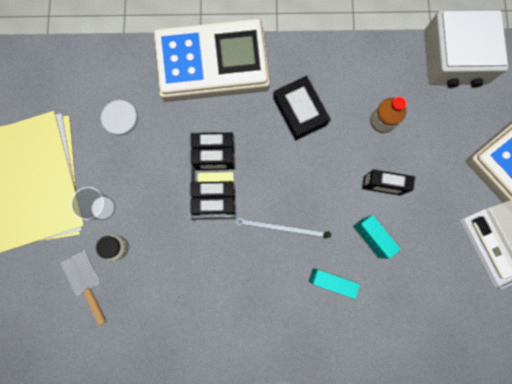

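View pics/side.png

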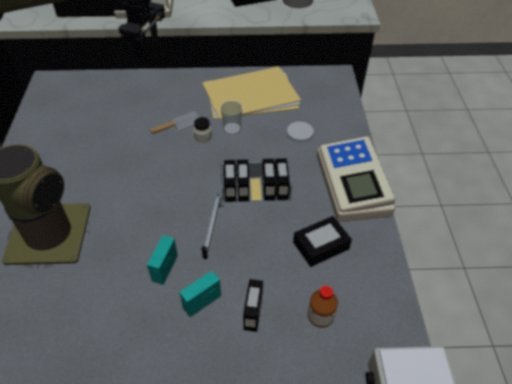

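The black carton is at (388,182) in the top view. Things it could be mistaken for are the turquoise cartons at (378,237) and (335,284), the big black box at (301,107) and the row cartons at (212,140–206). By the description I choose (388,182). The empty place is at (215,177), the middle of the row, and the gate runs from (239,222) to (327,235).

Run:
```python
from h import *
np.set_printoptions(precision=4,suppress=True)
for n in("top","side"):
    p=vision.get_image(n);P=cloud(p);col=p["color"].astype(int)
    if n=="top": cv2.imwrite("pics/crop.png",cv2.resize(cv2.cvtColor(p["color"][100:260,180:440],cv2.COLOR_RGB2BGR),(780,480),interpolation=cv2.INTER_CUBIC))
    print(n)
    ok=p["depth"]>0
    m=ok&(P[...,2]>.074)&(P[...,2]<.1)&(P[...,0]>.4)&(P[...,0]<.75)
    tq=(col[...,1]-col[...,0])>50
    k,l,s,c=cv2.connectedComponentsWithStats((m&~tq).astype(np.uint8),connectivity=4)
    for i in range(1,k):
        if s[i,4]>25:
            q=P[l==i]; r=cv2.minAreaRect((q[:,:2]*1000).astype(np.float32)); print(np.round(c[i]),s[i,4],np.median(q[:,2]),np.round(r[0],1),np.round(r[1],1),round(r[2],1))
    hsv=cv2.cvtColor(p["color"],cv2.COLOR_RGB2HSV)
    m=(hsv[...,0]>18)&(hsv[...,0]<32)&(hsv[...,1]>70)&(np.abs(P[...,0]-.6)<.1)&(np.abs(P[...,1]-.15)<.1)
    q=P[m];r=cv2.minAreaRect((q[:,:2]*1000).astype(np.float32));print("card",m.sum(),np.median(q[:,2]),r)
```

```text
top
[392. 116.] 298 0.08729209740592947 [ 732.5 -277.3] [65.2 33.5] 88.6
[212. 148.] 1325 0.08521983860188165 [659.7 151.4] [75.7 98.1] 1.1
[392. 180.] 705 0.0849507326410387 [ 579.3 -266.5] [100.6  37.3] 79.8
[212. 197.] 1363 0.08512495385231633 [543.  149.6] [75. 98.] 0.8
[ 86. 203.] 387 0.08980009165206138 [529.7 431.8] [74.4 73.4] 88.1
card 288 0.0015873012627269922 ((602.38232421875, 151.79920959472656), (121.19730377197266, 89.2592544555664), 0.21376748383045197)
side
[231. 109.] 253 0.08795109761294606 [532.7 432.3] [75.7 76.3] 55.0
[276. 171.] 668 0.08596479538192014 [662.6 150.8] [105.3  75.5] 89.3
[230. 173.] 323 0.08566585595868603 [526.8 149.1] [ 35.2 102.1] 0.1
[243. 172.] 327 0.08562662312878455 [565.4 149. ] [105.9  35.5] 89.1
[253. 298.] 587 0.08559401871599559 [ 580.9 -266.9] [100.4  36.2] 79.8
[317. 303.] 221 0.08700912819110496 [ 732. -282.] [28.4 63. ] 9.6
card 207 0.002484086855712553 ((597.29541015625, 150.11300659179688), (158.93882751464844, 94.0359878540039), 1.5007758140563965)
```

View pics/crop.png

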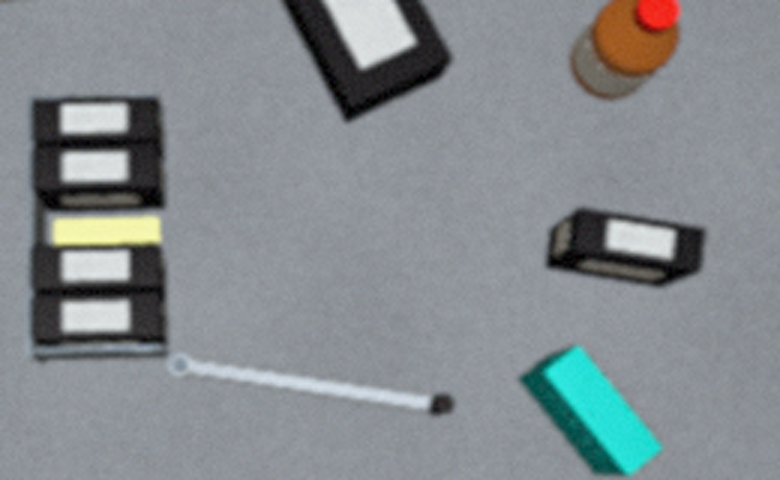

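The crop confirms the choice: the black carton is at crop (628,245), clear of the bottle and the turquoise box. The empty place is at (106,230), and the gate bar runs (178,363)–(441,404). Next, a helper to work out the moves.

```bash
cat >> h.py <<'E'
def go(x,y,z,yaw):
    """shift in tool axes (mm) and roll (deg) from measured pose to a target; yaw = world angle of tool x (mod 180)"""
    s=arm.sense();M=rot(s["ee_rot"]);d=M.T@(np.array([x,y,z])-s["tool_pos"])
    c=np.degrees(np.arctan2(M[1,0],M[0,0]))
    dy=(yaw-c+90)%180-90
    print("t",round(s["time_s"],2),"yaw",round(c,2),"pos",np.round(s["tool_pos"],4),"travel mm",np.round(d*1e3,1),"roll",round(dy*np.sign(M[2,1]),2),"F",np.round(s["wrist_force"],1),"w",round(s["gripper_width"],4),"q6",round(s["q"][5],2))
E
python3 -c "
from h import *
print(rot(arm.sense()['ee_rot']).round(3))
go(.574,-.300,.235,-10.2)"
```

```text
[[ 0.391  0.    -0.92 ]
 [ 0.92   0.     0.391]
 [ 0.    -1.     0.   ]]
t 0.7 yaw 66.98 pos [0.2542 0.5982 0.2367] travel mm [-701.6    1.7 -645.6] roll 77.18 F [-0.2 -0.1  0.8] w 0.095 q6 -0.08
```

```bash
python3 -m crank '[{"travel":[-0.06,0,-0.055],"roll":7},{"travel":[-0.1,0,-0.09],"roll":15},{"travel":[-0.14,0,-0.13],"roll":23},{"travel":[-0.19,0,-0.17],"roll":30},{"travel":[-0.23,0,-0.21],"roll":38}]' 1; python3 -c "
from h import *
go(.574,-.300,.235,-10.2)"
```

```text
time_s: 1.32
tool_pos: [0.3577, 0.3026, 0.2369]
ee_rot: [0.685, -0.685, -0.176, 0.175]
wrist_force: [0.9, 0.3, 0.3]
gripper_width: 0.0952
t 1.32 yaw 28.76 pos [0.3577 0.3026 0.2369] travel mm [-100.3    1.9 -632.3] roll 38.96 F [0.9 0.3 0.3] w 0.0952 q6 0.09
```

```bash
python3 -m crank '[{"travel":[-0.01,0,-0.06],"roll":8},{"travel":[-0.02,0,-0.12],"roll":16},{"travel":[-0.03,0,-0.18],"roll":24},{"travel":[-0.04,0,-0.24],"roll":32},{"travel":[-0.05,0,-0.3],"roll":39}]' 1; python3 -c "
from h import *
go(.574,-.300,.235,-10.2)"
```

```text
time_s: 1.95
tool_pos: [0.4596, 0.0158, 0.2372]
ee_rot: [0.704, -0.704, 0.063, -0.064]
wrist_force: [-0.5, -0.8, -0.0]
gripper_width: 0.0952
t 1.95 yaw -10.27 pos [0.4596 0.0158 0.2372] travel mm [ 168.9    2.3 -290.3] roll -0.07 F [-0.5 -0.8 -0. ] w 0.0952 q6 0.1
```

```bash
python3 -m crank '[{"travel":[0.032,0,-0.053],"roll":0},{"travel":[0.062,0,-0.106],"roll":0},{"travel":[0.092,0,-0.159],"roll":0},{"travel":[0.122,0,-0.212],"roll":0},{"travel":[0.15,0.02,-0.26],"roll":0}]' 1
python3 -m crank '[{"travel":[0.019,0.02,-0.03],"roll":0},{"travel":[0.019,0.055,-0.03],"roll":0},{"travel":[0.019,0.055,-0.03],"roll":0},{"travel":[0.019,0.055,-0.03],"roll":0},{"travel":[0.019,0.055,-0.03],"roll":0}]' 1;  python3 -c "
from h import *
go(.574,-.300,.055,-10.2)
p=vision.get_image('side');cv2.imwrite('pics/g.png',cv2.resize(cv2.cvtColor(p['color'][180:370,150:400],cv2.COLOR_RGB2BGR),(750,570)))"
```

```text
time_s: 2.58
tool_pos: [0.5632, -0.2673, 0.2189]
ee_rot: [-0.704, 0.705, -0.06, 0.064]
wrist_force: [0.5, 0.4, 0.5]
gripper_width: 0.0952
time_s: 3.2
tool_pos: [0.5761, -0.2973, 0.1641]
ee_rot: [-0.704, 0.705, -0.06, 0.063]
wrist_force: [0.6, -0.3, 0.4]
gripper_width: 0.0948
t 3.2 yaw -9.98 pos [ 0.5761 -0.2973  0.1641] travel mm [ -2.  109.1  -2.8] roll 0.22 F [ 0.6 -0.3  0.4] w 0.0948 q6 -0.39
```

View pics/g.png

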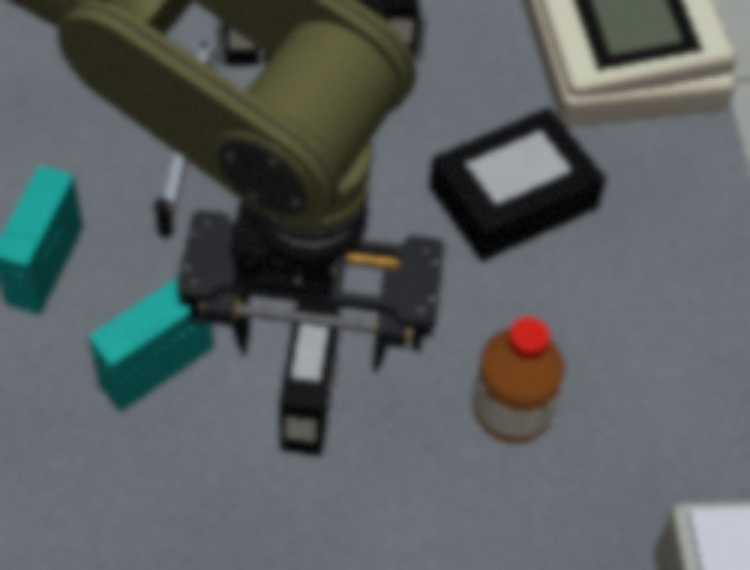

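The open jaws straddle the carton's rear half (crop 310,380). The bottle at (515,380) and the turquoise box at (150,340) are clear of the fingers. I'll descend and grip.

```bash
python3 -m crank '[{"travel":[-0.002,0.04,-0.003],"roll":0},{"travel":[-0.002,0.08,-0.003],"roll":0},{"travel":[-0.002,0.107,-0.003],"roll":0},{"travel":[-0.002,0.107,-0.003],"roll":0},{"travel":[-0.002,0.107,-0.003],"roll":0}]' 1
python3 -m crank '[{"travel":[0,0,0],"roll":0},{"travel":[0,0,0],"roll":0},{"travel":[0,0,0],"roll":0},{"travel":[0,0,0],"roll":0},{"travel":[0,0,0],"roll":0}]' -1 35;  python3 -c "
from h import *
go(.574,-.300,.055,-10.2)"
```

```text
time_s: 3.88
tool_pos: [0.5738, -0.3004, 0.0568]
ee_rot: [-0.704, 0.705, -0.061, 0.063]
wrist_force: [0.5, -0.6, 1.3]
gripper_width: 0.0948
time_s: 4.5
tool_pos: [0.5726, -0.2998, 0.0546]
ee_rot: [0.704, -0.704, 0.062, -0.062]
wrist_force: [-0.1, 0.7, -0.3]
gripper_width: 0.0507
t 4.5 yaw -10.02 pos [ 0.5726 -0.2998  0.0546] travel mm [ 1.4 -0.4  0. ] roll 0.18 F [-0.1  0.7 -0.3] w 0.0507 q6 -0.39
```

```bash
python3 -m crank '[{"travel":[0,0,0],"roll":0},{"travel":[0,0,0],"roll":0},{"travel":[0,0,0],"roll":0},{"travel":[0,-0.006,0],"roll":0},{"travel":[0,-0.012,0],"roll":0}]' -1 35;  python3 -c "
from h import *
go(.594,-.05,.068,0.8)"
```

```text
time_s: 5.12
tool_pos: [0.5726, -0.2998, 0.0669]
ee_rot: [0.704, -0.704, 0.062, -0.062]
wrist_force: [0.2, 0.2, -0.8]
gripper_width: 0.0358
t 5.12 yaw -10.02 pos [ 0.5726 -0.2998  0.0669] travel mm [-22.4  -1.1 249.7] roll -10.82 F [ 0.2  0.2 -0.8] w 0.0358 q6 -0.39
```

```bash
python3 -m crank '[{"travel":[-0.004,0,0.05],"roll":-2},{"travel":[-0.008,0,0.1],"roll":-4},{"travel":[-0.01,0,0.15],"roll":-6},{"travel":[-0.015,0,0.2],"roll":-8},{"travel":[-0.02,0,0.25],"roll":-10.8}]' -1 35;  python3 -c "
from h import *
go(.604,-.01,.062,0.8)"
```

```text
time_s: 5.75
tool_pos: [0.5967, -0.0486, 0.0673]
ee_rot: [-0.707, 0.707, 0.006, -0.005]
wrist_force: [0.2, -0.0, -0.8]
gripper_width: 0.036
t 5.75 yaw 0.86 pos [ 0.5967 -0.0486  0.0673] travel mm [ 7.9  5.3 38.5] roll 0.06 F [ 0.2 -0.  -0.8] w 0.036 q6 -0.19
```

```bash
python3 -m crank '[{"travel":[0.004,0.003,0.02],"roll":0},{"travel":[0.008,0.006,0.04],"roll":0},{"travel":[0.008,0.006,0.04],"roll":0},{"travel":[0.008,0.006,0.04],"roll":0},{"travel":[0.008,0.006,0.04],"roll":0}]' -1 35;  python3 - <<'E'
from h import *
go(.604,-.01,.062,0.8)
t=vision.get_image("top");s=vision.get_image("side")
a=t["color"][110:240,160:330];b=s["color"][130:260,190:320]
f=lambda i:cv2.resize(cv2.cvtColor(i,cv2.COLOR_RGB2BGR),(400,int(400*i.shape[0]/i.shape[1])),interpolation=cv2.INTER_CUBIC)
A,B=f(a),f(b);h=max(len(A),len(B));pad=lambda i:np.vstack([i,np.zeros((h-len(i),400,3),np.uint8)])
cv2.imwrite("pics/in1.png",np.hstack([pad(A),pad(B)]))
E
```

```text
time_s: 6.38
tool_pos: [0.6039, -0.0112, 0.0607]
ee_rot: [-0.707, 0.707, 0.004, -0.004]
wrist_force: [-1.3, 0.5, -1.8]
gripper_width: 0.0362
t 6.38 yaw 0.69 pos [ 0.6039 -0.0112  0.0607] travel mm [ 0.1 -1.3  1.2] roll -0.11 F [-1.3  0.5 -1.8] w 0.0362 q6 -0.12
```

View pics/in1.png

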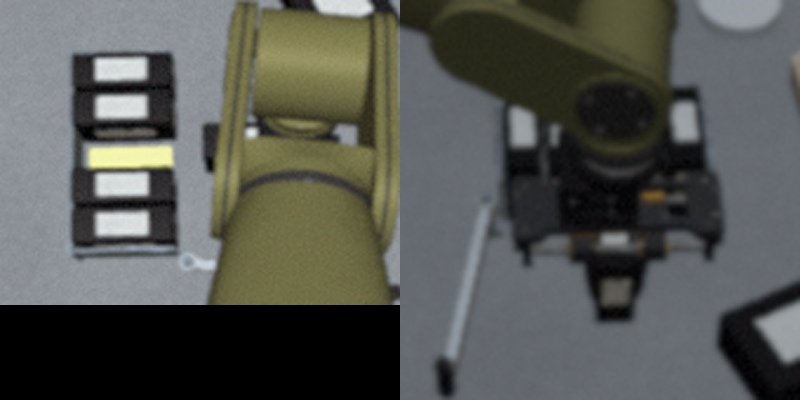

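Top view: the carton's leading end at crop (213,148) lines up with the card gap at (130,157). Side view: carton gripped with its rear end at (615,295), gate untouched. Next I'll measure the lateral offset against the gap in the same image.

Run:
```python
from h import *
np.set_printoptions(precision=1,suppress=True)
def edges(P,m,ys,lo,hi):
    pass
for n in("top","side"):
    out=[];lab=[];fy=[]
    for k in range(3):
        p=vision.get_image(n);P=cloud(p)*1e3;X,Y,Z=P[...,0],P[...,1],P[...,2]
        T=(Z>79)&(Z<97)
        def cen(m): # per-column (row for side) extents midpoints
            ax=0 if n=="top" else 1; r=[]
            for j in range(m.shape[1-ax]):
                w=X[:,j][m[:,j]] if ax==0 else X[j][m[j]]
                if len(w)>6: r.append((w.min(),w.max()))
            return np.array(r)
        c=cen(T&(Y>40)&(Y<90)&(X>575)&(X<635)) if n=="top" else []
        up=cen(T&(Y>105)&(Y<198)&(X>615)&(X<720)); lo=cen(T&(Y>105)&(Y<198)&(X>480)&(X<590))
        md=lambda a:a.mean(0) if len(a) else None
        out.append((md(c),len(c),md(lo),md(up)))
        w=(p["color"].min(-1)>150)&T&(Y>100)&(Y<200)&(X>480)&(X<720)
        kk,l,s,ce=cv2.connectedComponentsWithStats(w.astype(np.uint8))
        lab.append([ray(p,ce[i],.085)[:2]*1e3 for i in range(1,kk) if s[i,4]>30])
    print(n);[print(*o) for o in out];print([np.round(np.array(a),1).tolist() for a in lab])
    m=T&(Y>20)&(Y<95)&(X>575)&(X<635);print("front end y",Y[m].max() if m.any() else None)
```

```text
top
[588.3 621.1] 7 [506.3 578.3] [623.  695.6]
[588.6 620.5] 7 [506.4 578.4] [622.9 695.1]
[588.8 620.5] 7 [506.3 578.3] [622.9 695.5]
[[[679.5, 153.6], [640.8, 152.9], [562.5, 151.7], [523.8, 150.6]], [[679.5, 154.2], [640.7, 153.1], [562.5, 151.6], [523.5, 150.7]], [[679.5, 153.9], [640.7, 153.1], [562.6, 151.5], [523.5, 150.7]]]
front end y 71.73053394697592
side
None 0 [509.6 552.6] [668.2 698.3]
None 0 [509.5 552.4] [668.3 698. ]
None 0 [509.5 552.8] [668.3 698.3]
[[[680.9, 154.3]], [[681.1, 154.2], [525.2, 149.0]], [[681.3, 153.5], [525.2, 149.6]]]
front end y None
```

Run:
```python
from h import *
np.set_printoptions(precision=1,suppress=True)
go(.604,-.01,.062,1.1)
p=vision.get_image("side");P=cloud(p)*1e3;X,Y,Z=P[...,0],P[...,1],P[...,2]
# rows crossing the carton's rear top and rear face
for j in range(205,236):
    m=(Y[j]<-30)&(Y[j]>-85)&(Z[j]>20)&(Z[j]<97)&(X[j]>575)&(X[j]<635)
    if m.sum()>5: print(j,X[j][m].min(),X[j][m].max(),(X[j][m].min()+X[j][m].max())/2,np.median(Z[j][m]),np.median(Y[j][m]))
w=(p["color"].min(-1)>110)&(Y<-20)&(Y>-80)&(Z>20)&(Z<97)&(abs(X-603)<17)
k,l,s,c=cv2.connectedComponentsWithStats(w.astype(np.uint8))
for i in range(1,k):
    if s[i,4]>8: print("label",c[i],s[i],P[l==i].mean(0))
# gap edges, side view, rows through cartons' tops behind
for j in range(155,190,2):
    a=(Z[j]>80)&(Z[j]<92)&(Y[j]>100)&(Y[j]<200)&(X[j]>480)&(X[j]<720)
    x=X[j][a]; L=x[x<600];U=x[x>608]
    if len(L)>3 and len(U)>3: print(j,L.max(),U.min(),(L.max()+U.min())/2,L.min(),U.max(),(L.min()+U.max())/2)
```

```text
t 6.78 yaw 0.77 pos [ 0.6 -0.   0.1] travel mm [ 0.1 -1.3  0.2] roll -0.33 F [-0.3  0.4 -0.9] w 0.0361 q6 -0.12
165 524.3075236952409 672.9280340284131 598.617778861827 509.53388944296506 698.0357683844521 603.7848289137086
167 536.1665262207263 672.8547537202908 604.5106399705085 509.39650387854164 696.9549055621601 603.1757047203508
169 550.9010406070645 669.1898275001961 610.0454340536303 509.28412330863273 698.7100734474297 603.9970983780313
171 562.5950494321311 665.9773122897243 614.2861808609277 509.4778070954473 697.9239691210973 603.7008881082724
173 556.5341967775113 665.7044138315508 611.119305304531 509.30743234422596 697.4139374747343 603.3606849094801
175 556.385056793268 664.8202539661207 610.6026553796944 509.434958429913 699.8370140916323 604.6359862607727
177 556.2568849429332 667.3075007413504 611.7821928421417 509.54057263253407 698.8393504935159 604.189961563025
179 556.0870522534174 660.8555225839217 608.4712874186696 509.54088508520954 699.2589021501312 604.3998936176704
181 555.9625725813158 660.3515379080834 608.1570552446997 509.62971997292226 697.7895532871906 603.7096366300565
183 555.8261710720658 668.8549486173314 612.3405598446986 509.69223088979265 695.0418357272605 602.3670333085265
```

Run:
```python
from h import *
np.set_printoptions(precision=1,suppress=True)
p=vision.get_image("side");P=cloud(p)*1e3;X,Y,Z=P[...,0],P[...,1],P[...,2]
for j in range(200,240):
    m=(Y[j]<10)&(Y[j]>-45)&(Z[j]>4)&(Z[j]<97)&(X[j]>580)&(X[j]<628)
    if m.sum()>5: print(j,X[j][m].min(),X[j][m].max(),(X[j][m].min()+X[j][m].max())/2,np.median(Z[j][m]),np.median(Y[j][m]))
w=(p["color"].min(-1)>110)&(Y<10)&(Y>-45)&(Z>10)&(Z<97)&(abs(X-603)<17)
k,l,s,c=cv2.connectedComponentsWithStats(w.astype(np.uint8))
for i in range(1,k):
    if s[i,4]>8: print("label",c[i],s[i],P[l==i].mean(0))
```

```text
206 600.9351068408012 623.1967604659387 612.0659336533699 92.9898925014514 7.984317251223616
207 592.7348499589582 622.9003218760392 607.8175859174987 92.09158869618517 5.468798995529712
208 592.4579764517564 622.6318267076925 607.5449015797244 92.31039888532877 1.6469744959075605
212 592.0373013278523 627.1569204142062 609.5971108710293 91.78411543028864 -12.01884720501728
213 591.8822425283403 627.1222705715869 609.5022565499636 92.79665215786714 -16.240426171431622
214 591.9128333059855 627.302967497699 609.6079004018422 91.4979580075399 -18.6514075855968
215 580.7132253082078 627.2077271455995 603.9604762269037 91.77741784931092 -22.412086441477072
216 580.7591236165603 627.17755968684 603.9683416517001 90.40588620389833 -25.142862862544966
217 580.7889637947588 627.769026540858 604.2789951678085 86.14589116245641 -24.841784296372403
218 580.8158764872901 627.4478534326926 604.1318649599914 82.18113445635544 -25.145304424739667
219 580.8773352837336 627.8448536666472 604.3610944751904 77.46596126002581 -25.28608446767844
220 583.7670399211245 627.9028215447333 605.8349307329289 7
[... 739 characters left out ...]
736591 603.828002995016 36.42571342104639 -25.065132869631856
229 581.571211288869 625.8744813039192 603.7228462963941 32.65751716655396 -25.657193726168703
230 591.9792251710139 626.0248857409858 609.0020554559999 28.087724260705826 -25.40501978855381
231 592.2257153460679 626.0661086398361 609.145911992952 21.249551382310994 -24.585012941789163
232 591.9573356928893 623.1933375844474 607.5753366386683 20.523932540210232 -27.282435684332917
233 589.6521383786642 623.4771581844396 606.5646482815519 14.858187466893158 -26.434146609865095
234 592.2035676009136 618.0695078088685 605.136537704891 10.579519562875728 -26.367696647171755
label [259.4 207.2] [256 206   8   3  19] [607.6   4.6  92.3]
```

Relative to the gap, the carton sits about 1.7 mm too far +x in the top view at its front, and 0.8 mm in the side view at its rear. Yaw is also about 0.4° short. I'll correct by −1 mm and −0.4° roll, lower to about 1.5 mm above the bench, and start in.

```bash
python3 -m crank '[{"travel":[-0.001,0.0045,0],"roll":-0.4},{"travel":[-0.001,0.0045,0.01],"roll":-0.4},{"travel":[-0.001,0.0045,0.02],"roll":-0.4},{"travel":[-0.001,0.0045,0.03],"roll":-0.4},{"travel":[-0.001,0.0045,0.036],"roll":-0.4}]' -1 35
python3 - <<'E'
from h import *
go(.602,.08,.0562,1.1)
E
```

```text
time_s: 7.5
tool_pos: [0.6024, 0.0269, 0.0562]
ee_rot: [0.707, -0.707, -0.008, 0.008]
wrist_force: [0.4, 0.3, -1.5]
gripper_width: 0.0357
t 7.5 yaw 1.23 pos [0.6024 0.0269 0.0562] travel mm [ 0.7  0.  53.1] roll 0.13 F [ 0.4  0.3 -1.5] w 0.0357 q6 -0.07
```

```bash
python3 -m crank '[{"travel":[0,0,0.008],"roll":0},{"travel":[0,0,0.016],"roll":0},{"travel":[0,0,0.024],"roll":0},{"travel":[0,0,0.03],"roll":0},{"travel":[0,0,0.03],"roll":0}]' -1 35
python3 - <<'E'
from h import *
np.set_printoptions(precision=1,suppress=True)
go(.602,.08,.0562,1.1)
p=vision.get_image("top");P=cloud(p)*1e3;X,Y,Z=P[...,0],P[...,1],P[...,2]
T=(Z>77)&(Z<97)
for j in range(190,250,2):
    a=T[:,j]&(X[:,j]>480)&(X[:,j]<720); x=np.sort(X[:,j][a])
    if len(x)>3: print(j,round(np.median(Y[:,j][a])),"gaps",[(round(x[i],1),round(x[i+1],1)) for i in np.where(np.diff(x)>3.6)[0]],x[0],x[-1])
cv2.imwrite("pics/in2.png",cv2.resize(cv2.cvtColor(p["color"][120:230,170:300],cv2.COLOR_RGB2BGR),(650,550),interpolation=cv2.INTER_CUBIC))
E
```

```text
time_s: 8.12
tool_pos: [0.6018, 0.0563, 0.0562]
ee_rot: [-0.707, 0.707, 0.008, -0.007]
wrist_force: [-0.3, -0.0, -0.5]
gripper_width: 0.0358
t 8.12 yaw 1.22 pos [0.6 0.1 0.1] travel mm [ 0.7 -0.  23.7] roll 0.12 F [-0.3 -0.  -0.5] w 0.0358 q6 -0.02
192 197 gaps [(np.float64(540.1), np.float64(544.6)), (np.float64(577.1), np.float64(622.2)), (np.float64(655.8), np.float64(660.8))] 505.75792275127765 693.8092675186322
194 192 gaps [(np.float64(540.2), np.float64(544.6)), (np.float64(577.2), np.float64(621.5)), (np.float64(655.9), np.float64(660.7)), (np.float64(681.4), np.float64(685.3))] 505.4011024161419 695.2371974503002
196 187 gaps [(np.float64(539.9), np.float64(544.6)), (np.float64(579.4), np.float64(622.5)), (np.float64(643.9), np.float64(648.4)), (np.float64(656.0), np.float64(661.0)), (np.float64(667.3), np.float64(671.0))] 505.56454624644067 694.7447225927627
198 183 gaps [(np.float64(539.8), np.float64(544.4)), (np.float64(580.0), np.float64(622.1)), (np.float64(656.0), np.float64(661.0))] 505.61247932538 694.0730533767428
200 178 gaps [(np.float64(539.8), np.float64(544.6)
[... 919 characters left out ...]
210 155 gaps [(np.float64(539.6), np.float64(545.0)), (np.float64(578.8), np.float64(622.6)), (np.float64(657.9), np.float64(662.0)), (np.float64(673.4), np.float64(677.0))] 505.7291000390285 697.1250661412939
212 151 gaps [(np.float64(523.3), np.float64(623.1)), (np.float64(654.9), np.float64(658.8)), (np.float64(683.4), np.float64(687.0))] 505.52603457548105 695.9043545798763
214 146 gaps [(np.float64(683.6), np.float64(687.3)), (np.float64(690.1), np.float64(694.7))] 662.5009833122809 695.776708992718
230 109 gaps [(np.float64(612.9), np.float64(616.5))] 599.350611278092 618.0967822523664
232 104 gaps [] 599.0576856866218 618.265198030097
234 99 gaps [] 599.4173623050859 618.0368616736696
```

View pics/in2.png

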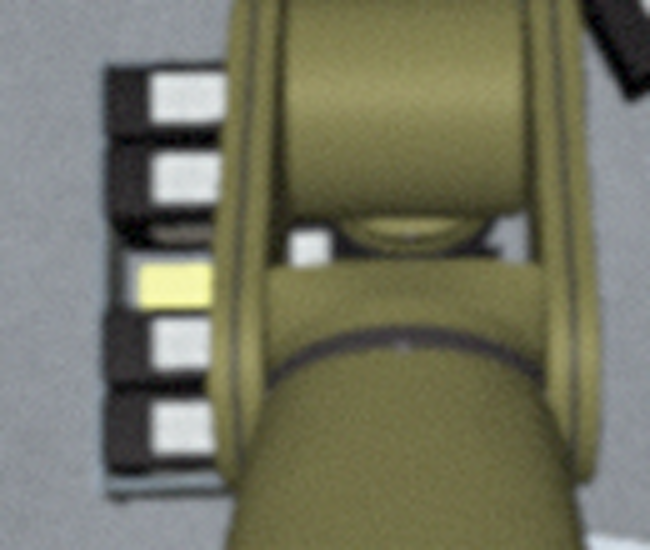

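The view shows the neighbours standing as before. The carton's leading end is in the gap, hidden under the arm, with its label at (310,247). No side force, so I continue.

```bash
python3 -m crank '[{"travel":[0,0,0.007],"roll":0},{"travel":[0,0,0.014],"roll":0},{"travel":[0,0,0.02],"roll":0},{"travel":[0,0,0.023],"roll":0},{"travel":[0,0.0015,0.023],"roll":0}]' -1 35
python3 - <<'E'
from h import *
go(.602,.08,.0562,1.1)
E
```

```text
time_s: 8.8
tool_pos: [0.6014, 0.0792, 0.0547]
ee_rot: [-0.707, 0.707, 0.008, -0.007]
wrist_force: [-0.4, 0.1, -1.4]
gripper_width: 0.0359
t 8.8 yaw 1.21 pos [0.6014 0.0792 0.0547] travel mm [ 0.6 -1.5  0.8] roll 0.11 F [-0.4  0.1 -1.4] w 0.0359 q6 0.02
```

```bash
python3 -m crank '[{"travel":[0,0,0],"roll":0},{"travel":[0,0,0],"roll":0},{"travel":[0,0,0],"roll":0},{"travel":[0,0,0],"roll":0},{"travel":[0,0,0],"roll":0}]' 0.2 20
python3 -m crank '[{"travel":[0,0,-0.012],"roll":0},{"travel":[0,0,-0.027],"roll":0},{"travel":[0,0,-0.042],"roll":0},{"travel":[0,0.008,-0.055],"roll":0},{"travel":[0,0.008,-0.055],"roll":0}]' 0.2
python3 -m crank '[{"travel":[0,0,0],"roll":0},{"travel":[0,0,0],"roll":0},{"travel":[0,0,0],"roll":0},{"travel":[0,0,0],"roll":0},{"travel":[0,0,0],"roll":0}]' -1 20
python3 - <<'E'
from h import *
go(.601,.09,.047,1.1)
p=vision.get_image("side")
cv2.imwrite("pics/in3.png",cv2.resize(cv2.cvtColor(p["color"][130:260,190:320],cv2.COLOR_RGB2BGR),(600,600),interpolation=cv2.INTER_CUBIC))
E
```

```text
time_s: 9.43
tool_pos: [0.6014, 0.0788, 0.0547]
ee_rot: [0.707, -0.707, -0.007, 0.007]
wrist_force: [-0.0, 0.2, -0.4]
gripper_width: 0.0567
time_s: 10.05
tool_pos: [0.6017, 0.0227, 0.0455]
ee_rot: [0.707, -0.707, -0.006, 0.007]
wrist_force: [-0.8, 0.3, 0.1]
gripper_width: 0.0572
time_s: 10.68
tool_pos: [0.6025, 0.0241, 0.0467]
ee_rot: [-0.707, 0.707, 0.007, -0.007]
wrist_force: [-0.6, -0.3, -0.4]
gripper_width: 0.0126
t 10.68 yaw 1.2 pos [0.6025 0.0241 0.0467] travel mm [-0.1 -0.3 65.9] roll 0.1 F [-0.6 -0.3 -0.4] w 0.0126 q6 -0.07
```

View pics/in3.png

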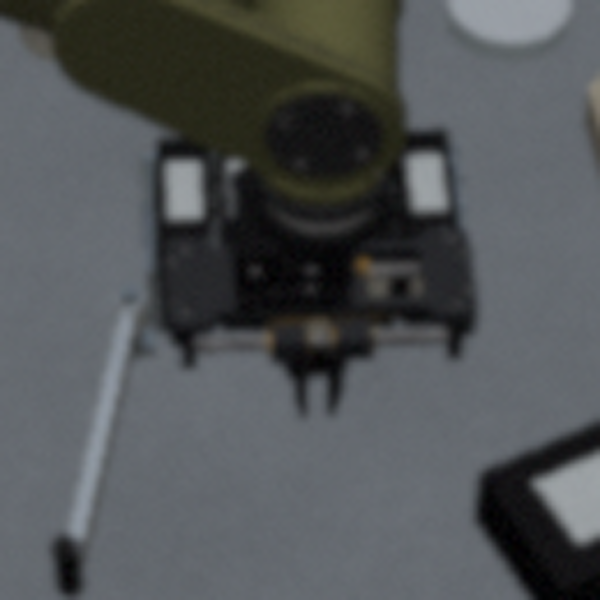

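The jaws are empty and almost shut at (320,390), the outer row cartons are in place at (185,190) and (427,180), and the gate is untouched. I push the carton in.

```bash
python3 -m crank '[{"travel":[0,0,0.015],"roll":0},{"travel":[0,0,0.03],"roll":0},{"travel":[0,0,0.042],"roll":0},{"travel":[0,0,0.052],"roll":0},{"travel":[0,0,0.06],"roll":0}]' -1 20
python3 - <<'E'
from h import *
go(.601,.09,.047,1.1)
E
```

```text
time_s: 11.35
tool_pos: [0.6012, 0.0847, 0.0467]
ee_rot: [-0.707, 0.707, 0.007, -0.007]
wrist_force: [-0.4, -1.0, 0.2]
gripper_width: 0.0005
t 11.35 yaw 1.21 pos [0.6012 0.0847 0.0467] travel mm [-0.1 -0.3  5.3] roll 0.11 F [-0.4 -1.   0.2] w 0.0005 q6 0.03
```

```bash
python3 -m crank '[{"travel":[0,0,0.001],"roll":0},{"travel":[0,0,0.002],"roll":0},{"travel":[0,0,0.003],"roll":0},{"travel":[0,0,0.004],"roll":0},{"travel":[0,0,0.004],"roll":0}]' -1 20
python3 -m crank '[{"travel":[0,0,0.0005],"roll":0},{"travel":[0,0,0.001],"roll":0},{"travel":[0,0,0.0015],"roll":0},{"travel":[0,0,0.0015],"roll":0},{"travel":[0,0,0.0015],"roll":0}]' -1 20
python3 - <<'E'
from h import *
go(.601,.09,.047,1.1)
p=vision.get_image("top");P=cloud(p)*1e3;X,Y,Z=P[...,0],P[...,1],P[...,2]
T=(Z>77)&(Z<97)&(Y>80)&(Y<215)
for c in (523,562,601,640,679):
    m=T&(abs(X-c)<12); print(c,m.sum(),Y[m].min().round(1),Y[m].max().round(1)) if m.any() else print(c)
E
```

```text
time_s: 11.98
tool_pos: [0.6011, 0.0878, 0.0466]
ee_rot: [-0.707, 0.707, 0.007, -0.007]
wrist_force: [0.0, -1.1, -0.1]
gripper_width: 0.0006
time_s: 12.6
tool_pos: [0.6011, 0.0895, 0.0466]
ee_rot: [0.707, -0.707, -0.007, 0.007]
wrist_force: [0.9, -0.5, 0.1]
gripper_width: 0.0005
t 12.6 yaw 1.18 pos [0.6011 0.0895 0.0466] travel mm [-0.  -0.4  0.5] roll 0.08 F [ 0.9 -0.5  0.1] w 0.0005 q6 0.04
523 37 190.7 198.2
562 21 193.7 198.4
601 85 133.9 199.7
640 39 192.4 200.2
679 46 190.9 200.9
```

```bash
python3 -m crank '[{"travel":[0,0,-0.03],"roll":0},{"travel":[0,-0.04,-0.06],"roll":0},{"travel":[0,-0.09,-0.09],"roll":0},{"travel":[-0.05,-0.09,-0.11],"roll":0},{"travel":[-0.1,-0.09,-0.13],"roll":0}]' -1 20
python3 -m crank '[{"travel":[-0.04,0,-0.01],"roll":0},{"travel":[-0.076,0,-0.016],"roll":0},{"travel":[-0.076,0,-0.016],"roll":0},{"travel":[-0.076,0,-0.016],"roll":0},{"travel":[-0.076,0,-0.016],"roll":0}]' -1 20
python3 - <<'E'
from h import *
np.set_printoptions(precision=4,suppress=True)
go(.43,-.055,.05,1.1)
p=vision.get_image("top");P=cloud(p)*1e3;X,Y,Z=P[...,0],P[...,1],P[...,2]
T=(Z>77)&(Z<97)&(Y>60)&(Y<215)
for c in (523.5,562.5,601.5,640.5,679.5):
    m=T&(abs(X-c)<12); print(c,m.sum(),np.percentile(Y[m],1).round(1),np.percentile(Y[m],99).round(1)) if m.any() else print(c)
w=(p["color"].min(-1)>150)&T&(X>480)&(X<720)
k,l,s,ce=cv2.connectedComponentsWithStats(w.astype(np.uint8))
print([np.round(ray(p,ce[i],.085)[:2]*1e3,1).tolist() for i in range(1,k) if s[i,4]>30])
for q,z in(("gate_hinge",.04),("gate_post",.06)):
    print(q,[(np.round(x["centre"]),round(x["confidence"],2),ray(p,x["centre"],z)[:2]) for x in finder.place_of(q,p)[:2]])
cv2.imwrite("pics/in4.png",cv2.resize(cv2.cvtColor(p["color"][110:300,180:380],cv2.COLOR_RGB2BGR),(630,600),interpolation=cv2.INTER_CUBIC))
E
```

```text
time_s: 13.28
tool_pos: [0.5035, -0.0434, 0.1379]
ee_rot: [-0.707, 0.707, 0.008, -0.006]
wrist_force: [0.2, -0.9, 0.5]
gripper_width: 0.0008
time_s: 13.9
tool_pos: [0.4291, -0.0601, 0.137]
ee_rot: [-0.707, 0.707, 0.008, -0.007]
wrist_force: [-0.1, 0.7, 0.4]
gripper_width: 0.0005
t 13.9 yaw 1.21 pos [ 0.4291 -0.0601  0.137 ] travel mm [ 0.9 87.   5.1] roll 0.11 F [-0.1  0.7  0.4] w 0.0005 q6 -0.28
523.5 465 101.8 197.7
562.5 454 101.9 198.4
601.5 432 101.8 199.4
640.5 431 102.1 199.8
679.5 418 104.2 200.3
[[679.5, 153.5], [640.7, 152.9], [601.9, 151.5], [562.6, 151.7], [523.6, 150.5]]
gate_hinge [(array([235., 222.]), 0.8, array([0.488 , 0.1008]))]
gate_post []
```

View pics/in4.png

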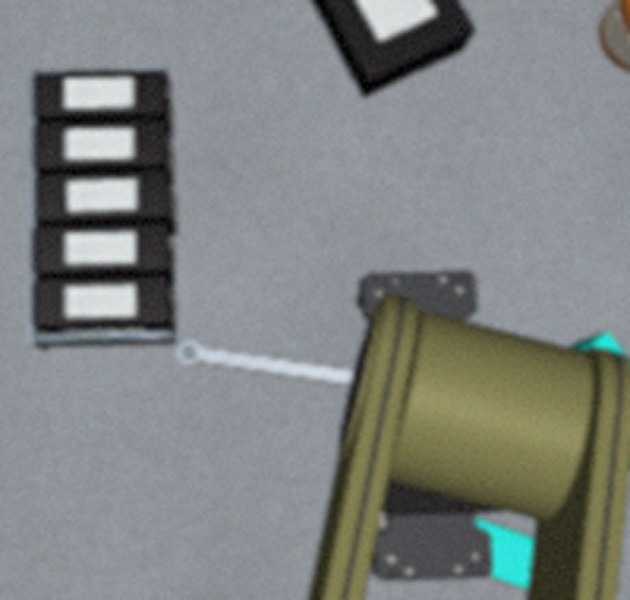

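The carton stands in the row: labels line up at crop (100,95/145/196/247/300). The seated label reads x = 601.9 against the row mean of 601.6, and y = 151.5 against 152.2, and the neighbours are unmoved. The gate runs from (188,351), and the fingers are on its outer side. Next, the arc for the gate.

```bash
python3 -m crank '[{"travel":[0,0.04,0.005],"roll":0},{"travel":[0,0.087,0.005],"roll":0},{"travel":[0,0.087,0.005],"roll":0},{"travel":[0,0.087,0.005],"roll":0},{"travel":[0,0.087,0.005],"roll":0}]' -1 20
cat > arc.py <<'E'
from h import *
H=np.array([.489,.086]);s=arm.sense();M=rot(s["ee_rot"])
def arc(lst,r=.15):
    for a in lst:
        t=np.radians(a);d=np.array([np.cos(t),np.sin(t)]);n=np.array([-d[1],d[0]])
        q=H+r*d-n*(.005+.012*abs(n[0])+.010*abs(n[1]))
        v=M.T@(np.array([*q,.05])-s["tool_pos"]);print(a,np.round(q,3),np.round(v,3))
print(s["tool_pos"],s["wrist_force"].round(1))
E
python3 -c "
from arc import *
arc([-99,-90,-80,-70,-60,-50,-40,-30,-20,-10,-5,0,1.1])"
```

```text
time_s: 14.68
tool_pos: [0.4299, -0.0557, 0.052]
ee_rot: [-0.707, 0.707, 0.009, -0.006]
wrist_force: [-0.2, 0.4, -0.3]
gripper_width: 0.0006
[ 0.42990221 -0.0556501   0.05198997] [-0.2  0.4 -0.3]
-99 [ 0.447 -0.059] [ 0.017  0.002 -0.004]
-90 [ 0.472 -0.064] [ 0.042  0.002 -0.009]
-80 [ 0.497 -0.065] [ 0.067  0.002 -0.011]
-70 [ 0.522 -0.062] [ 0.092  0.002 -0.008]
-60 [ 0.546 -0.054] [ 0.116  0.002 -0.001]
-50 [ 0.57  -0.042] [0.14  0.003 0.011]
-40 [ 0.591 -0.026] [0.161 0.003 0.026]
-30 [ 0.609 -0.006] [0.18  0.003 0.046]
-20 [0.624 0.017] [0.195 0.003 0.069]
-10 [0.634 0.043] [0.206 0.003 0.095]
-5 [0.637 0.057] [0.209 0.003 0.108]
0 [0.639 0.071] [0.212 0.003 0.122]
1.1 [0.639 0.074] [0.212 0.003 0.125]
```

```bash
python3 -m crank '[{"travel":[0.015,0.002,-0.004],"roll":0},{"travel":[0.03,0.002,-0.007],"roll":0},{"travel":[0.05,0.002,-0.01],"roll":0},{"travel":[0.07,0.002,-0.011],"roll":0},{"travel":[0.09,0.002,-0.008],"roll":0}]' -1 20
python3 -c "
from arc import *
arc([-70,-60,-50,-40,-30,-20,-10])"
```

```text
time_s: 15.3
tool_pos: [0.5196, -0.0616, 0.0485]
ee_rot: [-0.707, 0.707, 0.007, -0.007]
wrist_force: [-2.1, 0.1, 0.8]
gripper_width: 0.0003
[ 0.51955725 -0.06155211  0.04852753] [-2.1  0.1  0.8]
-70 [ 0.522 -0.062] [ 0.002 -0.001 -0.   ]
-60 [ 0.546 -0.054] [ 0.027 -0.001  0.007]
-50 [ 0.57  -0.042] [ 0.05  -0.001  0.018]
-40 [ 0.591 -0.026] [ 0.072 -0.001  0.034]
-30 [ 0.609 -0.006] [ 0.091 -0.001  0.054]
-20 [0.624 0.017] [ 0.106 -0.001  0.077]
-10 [0.634 0.043] [ 0.116 -0.001  0.103]
```

Contact of about 2 N, so the gate is swinging.

```bash
python3 -m crank '[{"travel":[0.027,0,0.007],"roll":0},{"travel":[0.05,0,0.018],"roll":0},{"travel":[0.072,0,0.034],"roll":0},{"travel":[0.091,0,0.054],"roll":0},{"travel":[0.106,0,0.077],"roll":0}]' -1 20
python3 -c "
from arc import *
arc([-20,-15,-10,-5,-2,0,1.1])"
```

```text
time_s: 15.92
tool_pos: [0.6241, 0.0181, 0.0485]
ee_rot: [-0.707, 0.707, 0.007, -0.007]
wrist_force: [-0.2, -0.4, 0.7]
gripper_width: 0.0007
[0.62410965 0.01814016 0.04849508] [-0.2 -0.4  0.7]
-20 [0.624 0.017] [-0.    -0.002 -0.001]
-15 [0.629 0.03 ] [ 0.005 -0.002  0.012]
-10 [0.634 0.043] [ 0.01  -0.002  0.025]
-5 [0.637 0.057] [ 0.014 -0.002  0.039]
-2 [0.638 0.065] [ 0.015 -0.002  0.047]
0 [0.639 0.071] [ 0.016 -0.002  0.053]
1.1 [0.639 0.074] [ 0.016 -0.002  0.055]
```

```bash
python3 -m crank '[{"travel":[0.005,0,0.012],"roll":0},{"travel":[0.01,0,0.024],"roll":0},{"travel":[0.013,0,0.034],"roll":0},{"travel":[0.015,0,0.042],"roll":0},{"travel":[0.016,0,0.048],"roll":0}]' -1 20
python3 -m crank '[{"travel":[0,0,0.001],"roll":0},{"travel":[0,0,0.002],"roll":0},{"travel":[0,0,0.003],"roll":0},{"travel":[0,0,0.004],"roll":0},{"travel":[0,0,0.005],"roll":0}]' -1 20
python3 -c "
from arc import *
arc([-2,0,1.1])
p=vision.get_image('side')
for q,z in(('gate_hinge',.04),('gate_post',.06)):
    print(q,[(x['centre'],round(x['confidence'],2),ray(p,x['centre'],z)[:2]) for x in finder.place_of(q,p)[:2]])"
```

```text
time_s: 16.55
tool_pos: [0.6374, 0.0664, 0.0476]
ee_rot: [-0.707, 0.707, 0.007, -0.007]
wrist_force: [-0.6, -0.8, 0.1]
gripper_width: 0.0006
time_s: 17.18
tool_pos: [0.6376, 0.0711, 0.0477]
ee_rot: [-0.707, 0.707, 0.007, -0.007]
wrist_force: [0.6, -0.8, -0.5]
gripper_width: 0.0001
[0.63755326 0.07108769 0.04768248] [ 0.6 -0.8 -0.5]
-2 [0.638 0.065] [ 0.001 -0.002 -0.006]
0 [0.639 0.071] [ 0.001 -0.002 -0.   ]
1.1 [0.639 0.074] [ 0.002 -0.002  0.003]
gate_hinge [([220.8, 195.4], 0.59, array([0.49845584, 0.09564807]))]
gate_post [([289.3, 190.8], 0.92, array([0.69912848, 0.0902042 ]))]
```

Creep to the end stop in small steps, watching for the force to rise.

```bash
python3 -m crank '[{"travel":[0,0,0.0005],"roll":0},{"travel":[0,0,0.001],"roll":0},{"travel":[0,0,0.0015],"roll":0},{"travel":[0,0,0.002],"roll":0},{"travel":[0,0,0.002],"roll":0}]' -1 20
python3 -m crank '[{"travel":[0,0,0.0005],"roll":0},{"travel":[0,0,0.001],"roll":0},{"travel":[0,0,0.0015],"roll":0},{"travel":[0,0,0.0015],"roll":0},{"travel":[0,0,0.0015],"roll":0}]' -1 20
```

```text
time_s: 17.95
tool_pos: [0.6375, 0.0732, 0.0477]
ee_rot: [0.707, -0.707, -0.007, 0.007]
wrist_force: [0.1, -0.2, 0.1]
gripper_width: 0.0004
time_s: 18.58
tool_pos: [0.6375, 0.0746, 0.0477]
ee_rot: [-0.707, 0.707, 0.007, -0.007]
wrist_force: [0.1, -1.5, 0.5]
gripper_width: 0.0004
```

```bash
python3 -m crank '[{"travel":[0,0,0.0005],"roll":0},{"travel":[0,0,0.001],"roll":0},{"travel":[0,0,0.0015],"roll":0},{"travel":[0,0,0.0015],"roll":0},{"travel":[0,0,0.0015],"roll":0}]' -1 20
python3 -m crank '[{"travel":[0,0,0.0003],"roll":0},{"travel":[0,0,0.0006],"roll":0},{"travel":[0,0,0.001],"roll":0},{"travel":[0,0,0.001],"roll":0},{"travel":[0,0,0.001],"roll":0}]' -1 20
```

```text
time_s: 19.2
tool_pos: [0.6375, 0.0747, 0.0477]
ee_rot: [-0.706, 0.708, 0.007, -0.007]
wrist_force: [0.6, -6.3, 1.0]
gripper_width: 0.0004
time_s: 19.82
tool_pos: [0.6375, 0.0748, 0.0478]
ee_rot: [-0.706, 0.708, 0.007, -0.007]
wrist_force: [0.7, -9.5, 0.0]
gripper_width: 0.0004
```

It has hit the stop: force rose from 1.5 to 9.5 N with no further motion. I back off, lift and check.

```bash
python3 -m crank '[{"travel":[0,0,-0.01],"roll":0},{"travel":[0,0,-0.04],"roll":0},{"travel":[0,-0.04,-0.08],"roll":0},{"travel":[0,-0.09,-0.12],"roll":0},{"travel":[-0.04,-0.13,-0.16],"roll":0}]' -1 20
python3 -m crank '[{"travel":[-0.05,0,-0.03],"roll":0},{"travel":[-0.1,0,-0.05],"roll":0},{"travel":[-0.15,0,-0.05],"roll":0},{"travel":[-0.15,0,-0.05],"roll":0},{"travel":[-0.15,0,-0.05],"roll":0}]' -1 20
python3 - <<'E'
from h import *
np.set_printoptions(precision=4,suppress=True)
go(.43,-.055,.05,1.1)
p=vision.get_image("top");P=cloud(p)*1e3;X,Y,Z=P[...,0],P[...,1],P[...,2]
T=(Z>77)&(Z<97)&(Y>60)&(Y<215)
w=(p["color"].min(-1)>150)&T&(X>480)&(X<720)
k,l,s,ce=cv2.connectedComponentsWithStats(w.astype(np.uint8))
print([np.round(ray(p,ce[i],.085)[:2]*1e3,1).tolist() for i in range(1,k) if s[i,4]>30])
for c in (523.5,562.5,601.5,640.5,679.5):
    m=T&(abs(X-c)<12); print(c,np.percentile(Y[m],1).round(1),np.percentile(Y[m],99).round(1))
for q,z in(("gate_hinge",.04),("gate_post",.06)):
    print(q,[(np.round(x["centre"]),round(x["confidence"],2),ray(p,x["centre"],z)[:2]) for x in finder.place_of(q,p)[:2]])
cv2.imwrite("pics/end.png",cv2.resize(cv2.cvtColor(p["color"][90:300,180:440],cv2.COLOR_RGB2BGR),(743,600),interpolation=cv2.INTER_CUBIC))
E
```

```text
time_s: 20.45
tool_pos: [0.6064, -0.08, 0.1756]
ee_rot: [0.707, -0.707, -0.009, 0.006]
wrist_force: [-0.1, -0.8, 0.0]
gripper_width: 0.0007
time_s: 21.08
tool_pos: [0.4566, -0.1318, 0.1734]
ee_rot: [0.707, -0.707, -0.008, 0.007]
wrist_force: [0.4, 0.1, -0.2]
gripper_width: 0.0004
t 21.07 yaw 1.17 pos [ 0.4566 -0.1318  0.1734] travel mm [-25.2 123.4  77.3] roll 0.07 F [ 0.4  0.1 -0.2] w 0.0004 q6 -0.42
[[679.4, 153.6], [640.7, 153.0], [601.9, 151.5], [562.6, 151.5], [523.6, 150.6]]
523.5 101.8 197.6
562.5 101.8 198.4
601.5 100.5 199.3
640.5 102.2 199.8
679.5 104.1 200.7
gate_hinge [(array([238., 221.]), 0.9, array([0.4897, 0.0939]))]
gate_post [(array([236., 135.]), 0.95, array([0.6965, 0.0957])), (array([214., 210.]), 0.29, array([0.5155, 0.1491]))]
```

View pics/end.png

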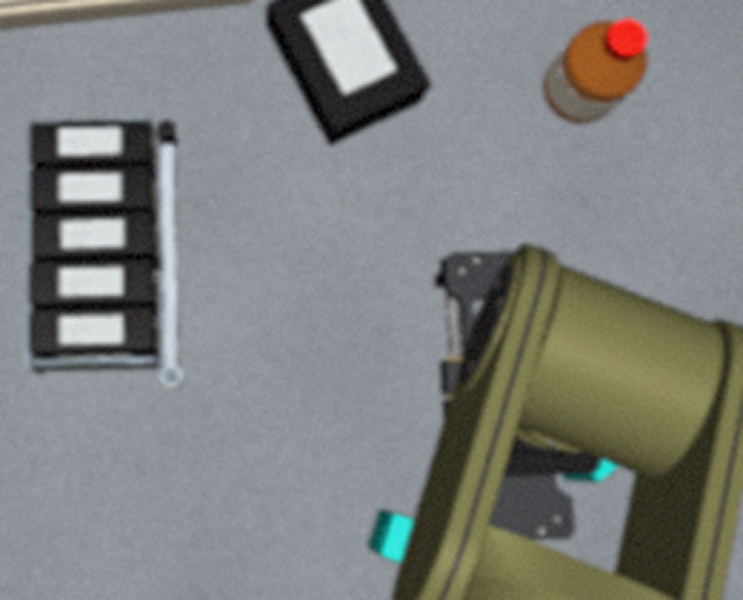

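The gate lies shut across the fronts, from its hinge at (170,375) to its post at (167,132), parallel to the row. The five cartons are level at (90,140–330), the big box and bottle are untouched, and the robot is clear of everything.

```bash
python3 -c "
from station import arm
print(arm.sign_off())"
```

```text
the job is handed in; nothing more can be done
None
```

The black carton is in the empty middle place of the rack and the gate is shut. I handed the job in at about 21 s with the robot clear of everything. I gripped the carton by its rear end, slid it part-way in between its neighbours, then pushed it the rest of the way with the closed fingers before swinging the gate.

**Carton:** In the last top view its label is within 0.3 mm of the slot's centre line sideways. In depth it reads about 0.7 mm proud of its neighbours by the label and 1 to 2 mm by the front edge. That is near the measuring noise, so I left it. I did not push it until it touched the back wall.

**Neighbours:** Their labels moved no more than 0.3 mm from where they were measured before the insertion.

**Gate:** It met a firm stop, with the force rising to about 9.5 N and no further motion. The last picture shows it parallel to the row.

**Other things:** The bottle and big box look untouched in the last picture. The two turquoise cartons were mostly hidden under the arm there, so I did not recheck them; I saw no sign of contact. I did not look at the beaker and jar again, but the arm only passed over that side at the start.

**Disagreement:** The two cameras disagreed by 2 to 3 mm on absolute position, so I aligned the carton to the gap within each camera's own picture.

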